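# Set the slicer to its third notch

## Robot

A 6-joint arm with a two-finger parallel gripper is mounted at the origin on a cart in front of the work surface, level with it; the furniture and walls round the work are solid. World frame = base frame: x ahead of the robot, y to its left, z up, the work surface at z = 0. Lengths are in mm, angles in rad, forces in N, time in s.
With the tool pointing down it reaches from about 275 to 1000 mm from the base axis. Payload 8.4 kg.
Tool frame: the origin (TCP) lies at the very end of the fingers, on their centre line; the grasp point (between the pads) lies 19 mm behind it (r.tcp_to_grasp is the distance from the TCP to the grasp point, in mm); z points along the fingers, y is the line along which they close (so a half turn about z gives the same grasp; the last joint's range is limited). The gripper opens to 85 mm and grips with 20 to 120 N. Pads are 22 mm wide; open, the fingers measure 114 mm over their backs; the gripper's body (76 mm by 85 mm) begins 54 mm behind the grasp point. The pads swing forward as they close: fully open they stand 13 mm farther back than shut.
Start: joints at [1.32, 0.353, 1.633, -0, 1.155, -0.002], TCP at [153.899, 605.758, 231.281] pointing down, gripper open.
Joint ranges: [-2.63, 2.63], [-0.92, 2.1], [0.06, 2.66], [-1.3, 4.44], [0, 2.69], [-3.02, 3.02]. Speed limits (rad/s): [2.22, 2.22, 2.79, 3.14, 3.14, 3.14].

## Interface

Orientations are given as [roll, pitch, yaw] about the fixed x, y, z axes, in that order (R = Rz(yaw) Ry(pitch) Rx(roll)).
In Python, from rig import r gives the robot as it stands. The module is installed in compiled form; this text tells all that it offers.
- The arm moves only by the tool play_rows, never from a script. Its argument "rows" is a list of rows, each an object with "dp": the shift along the tool's x, y, z in units of 40 mm (1.0 is 40 mm), a list of three; "turn": the turn, a rotation vector about the tool's x, y, z in units of 6 degrees (1.0 is 6 degrees), a list of three; "fingers": the closure, from 0 (fully open) to 1 (shut). In form: [{"dp": [tx, ty, tz], "turn": [wx, wy, wz], "fingers": fingers}, ...]. A call has 1 to 5 rows; each row shifts and turns the commanded pose from where the row before left it, along the tool's axes as they then stand; what a row does not reach is not made up. A row lasts 1/12 s, in which the tool goes at most 41.7 mm and 7.16 degrees, less where a joint would pass 70% of its speed; a pose out of reach is approached as far as the arm can. A call is refused whole if a number of a shift passes 1 or a number of a turn 1, either way. A call with a gripper value outside its range is refused whole. The fingers move at their own pace and stop on an object; "force" is the grip in N (left out, the last holds). Time passes only in rows, so rows that do not move let the fingers close. It gives the time, the measured TCP pose, the force, the opening and the grip force at its end, in the units of the state.
- r.sense(): the state, without advancing time (a new reading comes with each control period).
- r.grab_frame(name): name is "scene" or "top"; returns a dict with "pixels" (400x640x3 uint8, red, green, blue), "fx", "fy", "cx", "cy" (pixels), "pose" (4x4, takes a point from camera to world coordinates). Camera axes: x right, y down, z forward; pixel columns grow to the right and rows downward; lengths in mm; the calibration is good to about 2 mm. A picture is of the moment at which its call begins. There is no depth.
- r.sign_off(): hands the job in; it is judged then, once.
The state is a dict: "clock": time; "qpos": joint angles; "qvel": joint speeds; "joint_efforts": joint torques, N m; "eef_pos": TCP position; "tcp_rot": TCP orientation; "contact_force": force on the tool from outside, world axes, zero at the start; "wrist_torque": the same for the moment, N m; "opening": opening from 0.0 (shut) to 1.0 (fully open); "grasp_force": force on a finger pad.
Only numpy, scipy, OpenCV 4.12 (cv2) and the standard library are available. Lean on these libraries where they do the work, as an engineer would, in place of code of your own. Each camera call takes 0.05 s, during which the arm holds its last target. There are 200 camera calls.

## Task

Set the vegetable slicer's thickness lever by feel: with the fingertips push its tab back to the closed end, then push it the other way click by click and stop in the third notch, without going past it. Only push the tab, gently and never pinching it, and leave the finger guard, jar and shaker where they stand.

Things in the scene. Friction and masses are not known exactly. Their poses are not given: they have to be found in the camera images.
- slicer: White vegetable slicer, 104 (x) by 270 mm (y) plus a 35 mm loop at the +y end, 46 mm high, level, stuck down by suction feet: it cannot move. Origin on the worktop under its middle; y along its length, roughly to the robot's left; -x is its front long side, roughly towards the robot
- housing_top (a point): Middle of the flat top of the grey lever housing along the slicer's front side, 48 mm above the worktop, at slicer x -66, y -10 mm. The housing is 30 wide and 130 mm long, with a slot along its middle and six white ticks beside it, one per notch, the shortest at the closed end (slicer -y, the robot's right)
- tab_mid (a point): Middle of the lever's black thumb tab, an upright rounded block 22 (slicer x) by 14 (slicer y, the way it slides) by 27 mm high, over the slot: it spans 51 to 78 mm above the worktop, this point 64.5 mm. It lies at slicer x -66 mm, y -45 mm + joint value. Push on its faces that look along +y and -y
- tab (a joint): Tab position along slicer +y, m: 0 closed end stop, notches every 14 mm: 0.014 first, 0.028 second, 0.042 third, 0.056, 0.070 (end stop). It starts in the first or second and rests only in notches. Leaving one takes a push of 3 to 5 N over about 7 mm; at that crest the push vanishes and the tab snaps 7 mm ahead of the finger into the next notch
- guard_mid (a point): Middle of the slicer's white finger guard, a loose disc 66 mm wide with a knob, 38 mm high, standing on the slicer's deck near its +y end; this point is 19 mm above its underside. Must be left alone
- jar_mid (a point): Middle of the lidded glass jar, 62 mm wide, 77 mm high, standing behind the slicer; this point is 38 mm above the worktop. Must be left alone
- shaker_mid (a point): Middle of the salt shaker, 44 mm wide, 90 mm high, standing behind the slicer; this point is 45 mm above the worktop. Must be left alone

How it is judged (in metres and radians):
On the way:
1. the tab is pushed back to the closed end (value of joint tab below 0.004 m), for 0.1 s.
At the end, for the whole second after the job is handed in: the tab rests in the third notch from the closed end (joint 0.042 within 3 mm), and the guard, jar and shaker stand within 12 mm of where they were (value of joint tab between 0.039 and 0.045 m and velocity of joint tab between -0.005 and 0.005 m/s and distance of each of guard_mid, jar_mid, shaker_mid from where it was at the start of the episode below 0.012 m); the robot touches nothing.
It fails at once if the tab went past the third notch (joint over 0.050) (value of joint tab above 0.05 m).
It fails at once if the fingers pressed or pinched the tab or slicer with more than 30 N (contact force between the fingers and slicer above 30 N).
It fails at once if the guard, jar or shaker was moved or lifted more than 12 mm (distance of any of guard_mid, jar_mid, shaker_mid from where it was at the start of the episode above 0.012 m).
It also fails if it takes over 64 s, if anything falls off the work surface, if the arm or the gripper's body presses on something with over 40 N, if the wrist force passes 120 N, or if a joint passes its speed limit or range.

## Working session

There is one attempt and no reset: what is moved stays moved. The work goes in short steps, Python scripts to look and compute and a tool call to move; the robot and the scene stay as the last step left them, time stands still between calls to the robot, and variables do not carry over. Pictures are saved under pics/ and viewed, at most 10 in all, crops included, and the job is handed in when it is done.

Besides the shell and the picture viewer there is one more tool, called after ">>>" as a command line: name --argument value ..., lists and objects as JSON in quotes. play_rows: Moves the arm, as the interface text tells. Its arguments: {"type":"object","properties":{"rows":{"type":"array"},"force":{"type":"number"}},"required":["rows"]}

```bash
mkdir -p pics
python3 - <<'E'
from rig import r
import cv2,numpy as np
s=r.sense();print({k:np.round(v,3).tolist() for k,v in s.items()})
for n in("scene","top"):
    f=r.grab_frame(n);cv2.imwrite(f"pics/{n}0.png",f["pixels"][...,::-1]);print(n,f["fx"],f["fy"],f["cx"],f["cy"],np.round(f["pose"],4).tolist())
    np.savez(f"{n}0.npz",**f)
E
```

```text
{'clock': 0.0, 'qpos': [1.32, 0.354, 1.634, 0.0, 1.155, -0.002], 'qvel': [-0.0, -0.001, -0.002, 0.0, -0.001, 0.0], 'joint_efforts': [-0.001, -60.525, -34.207, 0.0, 0.009, -0.0], 'eef_pos': [153.78, 605.306, 230.579], 'tcp_rot': [-3.14, -0.0, 2.893], 'contact_force': [0.13, 0.253, 0.078], 'wrist_torque': [-0.017, -0.032, -0.043], 'grasp_force': 0.0, 'opening': 1.002}
scene 430.1273705642915 430.1273705642915 320.4407689725482 198.09050427883602 [[0.689, -0.4513, 0.5671, 99.2896], [-0.7247, -0.4411, 0.5295, -141.0618], [0.0111, -0.7757, -0.631, 619.765], [0.0, 0.0, 0.0, 1.0]]
top 518.7323591247507 518.7323591247507 317.5115655993521 197.44231347021284 [[0.0116, -0.9855, 0.1693, 444.8172], [-0.9999, -0.0108, 0.0055, 328.2565], [-0.0035, -0.1694, -0.9855, 903.7172], [0.0, 0.0, 0.0, 1.0]]
```

View pics/scene0.png

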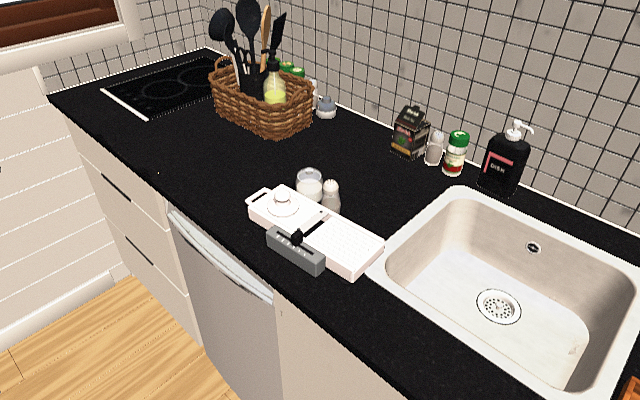

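View pics/top0.png

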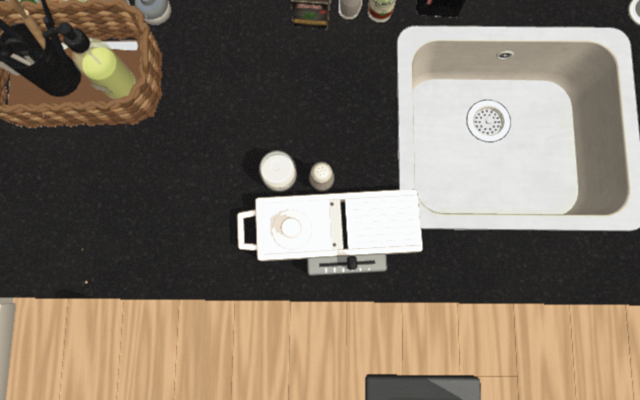

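Scene: the slicer is around px (315,235), tab near (296,237). Top: slicer body spans (257,190)–(422,262), housing (308–386, 255–275), tab near (352,263). I'll enlarge both.

Run:
```python
import cv2
a=cv2.imread("pics/top0.png")[240:285,300:400];b=cv2.imread("pics/scene0.png")[220:280,255:335]
cv2.imwrite("pics/t1.png",cv2.resize(a,None,fx=8,fy=8,interpolation=cv2.INTER_CUBIC))
cv2.imwrite("pics/s1.png",cv2.resize(b,None,fx=9,fy=9,interpolation=cv2.INTER_CUBIC))
```

```text
(no output)
```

View pics/t1.png

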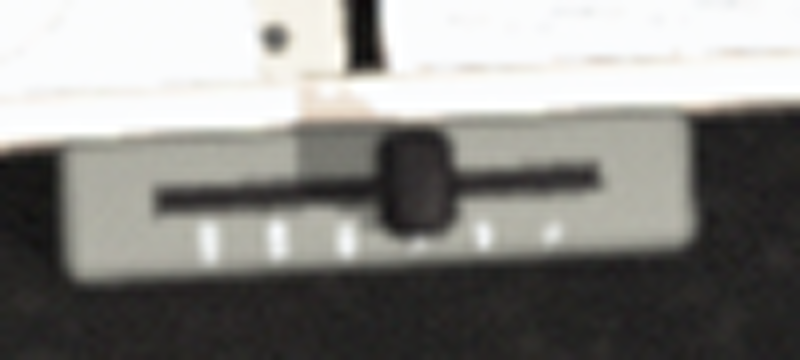

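View pics/s1.png

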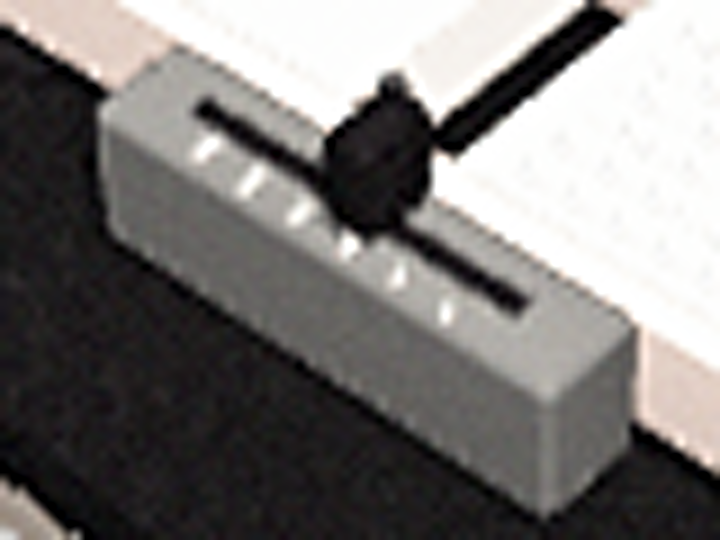

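The crops show the tab at the second notch (top crop: tab centre x≈417, ticks at 553, 483, [418], 346, 277, 208 from the closed end). Housing top corners top crop: (62,148),(690,112),(697,245),(72,283); scene crop: (175,48),(635,325),(548,395),(103,108).

```bash
cat > h.py <<'E'
import numpy as np,cv2
F={n:np.load(n+"0.npz") for n in("top","scene")}
O={"top":(300,240,8),"scene":(255,220,9)}
def px(n,p):
    ox,oy,k=O[n];return np.array([(p[0]+.5)/k-.5+ox,(p[1]+.5)/k-.5+oy])
def ray(n,u):
    f=F[n];d=f["pose"][:3,:3]@[(u[0]-f["cx"])/f["fx"],(u[1]-f["cy"])/f["fy"],1];return f["pose"][:3,3],d/np.linalg.norm(d)
def tri(a,b):
    (o1,d1),(o2,d2)=ray("top",px("top",a)),ray("scene",px("scene",b))
    t=np.linalg.lstsq(np.c_[d1,-d2],o2-o1,rcond=None)[0];p,q=o1+t[0]*d1,o2+t[1]*d2
    return (p+q)/2,np.linalg.norm(p-q)
def plane(n,u,z):
    o,d=ray(n,u);return o+d*(z-o[2])/d[2]
E
python3 - <<'E'
from h import *
np.set_printoptions(precision=1,suppress=True)
A=[(62,148),(690,112),(697,245),(72,283),(155,201),(600,178)];B=[(175,48),(635,325),(548,395),(103,108),(205,108),(518,303)]
for a,b in zip(A,B):print(*tri(a,b),plane("top",px("top",a),48),plane("scene",px("scene",b),48))
P=[plane("top",px("top",a),48) for a in A[:4]]+[]
Q=[plane("scene",px("scene",b),48) for b in B[:4]]
for c in(P,Q):
    c=np.array(c);d=c[0]+c[3]-c[1]-c[2];print("mid",c.mean(0),"yaw of slicer y from world y",np.degrees(np.arctan2(-d[0],d[1])),"len",np.linalg.norm(d)/2)
print("tab top", plane("top",px("top",(417,165)),78),[plane("top",px("top",(x,225)),60)  for x in(382,452)])
for x,y in((553,234),(483,236),(346,241),(277,240),(208,243)):print(plane("top",px("top",(x,y)),48))
print("tab scene",plane("scene",px("scene",(385,115)),78))
E
```

```text
[491.  348.5  45.7] 0.3660146329329278 [490.7 348.6  48. ] [489.6 346.5  48. ]
[499.8 219.5  47.2] 0.39074274128450465 [499.6 219.7  48. ] [499.4 218.9  48. ]
[472.9 218.3  48.6] 1.0395114584403988 [472.5 218.6  48. ] [473.7 218.4  48. ]
[465.  344.9  47.6] 4.058948114882924 [463.4 346.1  48. ] [466.4 343.3  48. ]
[481.  328.7  47.5] 2.031270036463156 [480.2 329.4  48. ] [481.5 327.8  48. ]
[485.8 238.5  50.3] 0.025649568610340852 [485.9 238.3  48. ] [487.3 240.   48. ]
mid [481.5 283.2  48. ] yaw of slicer y from world y 4.010103710594708 len 128.48847007063287
mid [482.3 281.8  48. ] yaw of slicer y from world y 3.888028012544538 len 126.51895496295569
tab top [486.6 277.6  78. ] [array([475.4, 283.5,  60. ]), array([475.6, 269.4,  60. ])]
[474.4 248.   48. ]
[473.8 262.3  48. ]
[472.5 290.2  48. ]
[472.5 304.3  48. ]
[471.8 318.4  48. ]
tab scene [485.4 275.6  78. ]
```

Checks pass: housing top is measured at 46–50 mm high (given 48) and 128 mm long (given 130). Its middle is at (482, 282.5), the slicer yaw is +4°, and the tab is at (482.5, 276), the second notch. First I'll turn the tool by about -18.2° about its z and shut the fingers.

>>> play_rows --rows '[{"dp": [0, 0, 0], "turn": [0, 0, -1], "fingers": 1}, {"dp": [0, 0, 0], "turn": [0, 0, -1], "fingers": 1}, {"dp": [0, 0, 0], "turn": [0, 0, -1], "fingers": 1}, {"dp": [0, 0, 0], "turn": [0, 0, -0.03], "fingers": 1}]'

```text
clock: 0.43
eef_pos: [153.8, 605.5, 230.9]
tcp_rot: [-3.141, -0.0, -3.068]
contact_force: [-0.7, -0.1, 0.5]
opening: 0.454
grasp_force: 0.0
```

>>> play_rows --rows '[{"dp": [-0.63, -0.66, 0], "turn": [0, 0, 0], "fingers": 1}, {"dp": [-0.63, -0.66, 0], "turn": [0, 0, 0], "fingers": 1}, {"dp": [-0.63, -0.66, 0], "turn": [0, 0, 0], "fingers": 1}, {"dp": [-0.63, -0.66, 0], "turn": [0, 0, 0], "fingers": 1}, {"dp": [-0.63, -0.66, 0], "turn": [0, 0, 0], "fingers": 1}]'

```text
clock: 0.85
eef_pos: [289.4, 481.3, 231.1]
tcp_rot: [-3.141, -0.0, -3.076]
contact_force: [1.0, 0.1, 0.2]
opening: -0.0
grasp_force: 0.0
```

>>> play_rows --rows '[{"dp": [-0.63, -0.66, 0], "turn": [0, 0, 0], "fingers": 1}, {"dp": [-0.63, -0.66, 0], "turn": [0, 0, 0], "fingers": 1}, {"dp": [-0.63, -0.66, 0], "turn": [0, 0, 0], "fingers": 1}, {"dp": [-0.63, -0.66, 0], "turn": [0, 0, 0], "fingers": 1}, {"dp": [-0.63, -0.66, 0], "turn": [0, 0, 0], "fingers": 1}]'

```text
clock: 1.27
eef_pos: [424.4, 358.1, 231.2]
tcp_rot: [-3.142, -0.0, -3.077]
contact_force: [0.2, 1.2, 0.1]
opening: -0.0
grasp_force: 0.0
```

>>> play_rows --rows '[{"dp": [-0.63, -0.66, 0], "turn": [0, 0, 0], "fingers": 1}, {"dp": [-0.63, -0.66, 0], "turn": [0, 0, 0], "fingers": 1}, {"dp": [0, 0, 0], "turn": [0, 0, 0], "fingers": 1}, {"dp": [0, 0, 0], "turn": [0, 0, 0], "fingers": 1}]'

```text
clock: 1.6
eef_pos: [478.3, 308.9, 231.0]
tcp_rot: [-3.141, -0.0, -3.08]
contact_force: [-0.9, 1.1, 0.2]
opening: 0.002
grasp_force: 0.0
```

>>> play_rows --rows '[{"dp": [-0.05, 0.1, 1], "turn": [0, 0, 0], "fingers": 1}, {"dp": [0, 0, 1], "turn": [0, 0, 0], "fingers": 1}, {"dp": [0, 0, 1], "turn": [0, 0, 0], "fingers": 1}, {"dp": [0, 0, 0.5], "turn": [0, 0, 0], "fingers": 1}, {"dp": [0, 0, 0], "turn": [0, 0, 0], "fingers": 1}]'

```text
clock: 2.02
eef_pos: [475.0, 313.4, 86.6]
tcp_rot: [-3.138, -0.008, -3.074]
contact_force: [-0.3, -0.7, -0.5]
opening: 0.002
grasp_force: 0.0
```

Run:
```python
from rig import r
import cv2,numpy as np
print(np.round(r.sense()["eef_pos"],1))
I=[cv2.resize(r.grab_frame(n)["pixels"][y:y+100,x:x+100,::-1],None,fx=4,fy=4,interpolation=cv2.INTER_CUBIC) for n,x,y in(("top",300,200),("scene",250,180))]
cv2.imwrite("pics/c2.png",np.hstack(I))
```

```text
[475.  313.4  86.6]
```

View pics/c2.png

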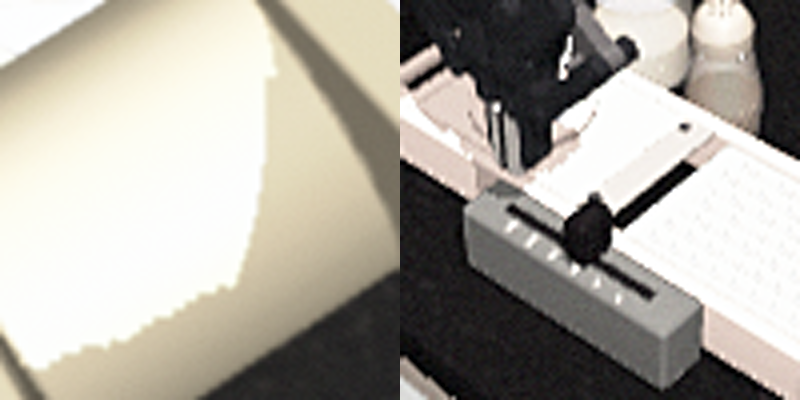

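The top view is blocked by the arm. In the scene half the shut fingertip is at about (512,170), above the housing on the +y side of the tab (588,232). I'll settle, then lower to about z = 58.

>>> play_rows --rows '[{"dp": [0, 0, 0], "turn": [0, 0, 0], "fingers": 1}, {"dp": [0, 0, 0.4], "turn": [0, 0, 0], "fingers": 1}, {"dp": [0, 0, 0.3], "turn": [0, 0, 0], "fingers": 1}, {"dp": [0, 0, 0], "turn": [0, 0, 0], "fingers": 1}, {"dp": [0, 0, 0], "turn": [0, 0, 0], "fingers": 1}]'

```text
clock: 2.53
eef_pos: [479.0, 314.6, 63.8]
tcp_rot: [3.142, 0.0, -3.073]
contact_force: [0.8, -0.2, -0.1]
opening: 0.001
grasp_force: 0.0
```

>>> play_rows --rows '[{"dp": [0, -0.15, 0.1], "turn": [0, 0, 0], "fingers": 1}, {"dp": [0, -0.1, 0], "turn": [0, 0, 0], "fingers": 1}, {"dp": [0, -0.05, 0], "turn": [0, 0, 0], "fingers": 1}, {"dp": [0, -0.05, 0], "turn": [0, 0, 0], "fingers": 1}, {"dp": [0, 0, 0], "turn": [0, 0, 0], "fingers": 1}]'

```text
clock: 2.95
eef_pos: [480.1, 300.1, 59.6]
tcp_rot: [3.142, 0.0, -3.074]
contact_force: [-0.7, 0.3, -0.2]
opening: -0.003
grasp_force: 0.0
```

>>> play_rows --rows '[{"dp": [0, -0.05, 0], "turn": [0, 0, 0], "fingers": 1}, {"dp": [0, -0.05, 0], "turn": [0, 0, 0], "fingers": 1}, {"dp": [0, 0, 0], "turn": [0, 0, 0], "fingers": 1}]'

```text
clock: 3.2
eef_pos: [480.5, 296.9, 59.5]
tcp_rot: [3.141, 0.001, -3.073]
contact_force: [-0.5, 3.5, 0.0]
opening: -0.001
grasp_force: 1.3
```

>>> play_rows --rows '[{"dp": [0, -0.05, 0], "turn": [0, 0, 0], "fingers": 1}, {"dp": [0, -0.05, 0], "turn": [0, 0, 0], "fingers": 1}, {"dp": [0, 0, 0], "turn": [0, 0, 0], "fingers": 1}]'

```text
clock: 3.45
eef_pos: [480.9, 293.2, 59.6]
tcp_rot: [3.14, 0.001, -3.073]
contact_force: [-1.4, 6.6, -0.3]
opening: 0.0
grasp_force: 3.4
```

Contact came at y ≈ 298, as expected. I'll keep pushing to the closed end.

>>> play_rows --rows '[{"dp": [0, -0.05, 0], "turn": [0, 0, 0], "fingers": 1}, {"dp": [0, -0.05, 0], "turn": [0, 0, 0], "fingers": 1}, {"dp": [0, -0.05, 0], "turn": [0, 0, 0], "fingers": 1}, {"dp": [0, -0.05, 0], "turn": [0, 0, 0], "fingers": 1}, {"dp": [0, 0, 0], "turn": [0, 0, 0], "fingers": 1}]'

```text
clock: 3.87
eef_pos: [481.1, 284.7, 59.3]
tcp_rot: [3.141, 0.0, -3.074]
contact_force: [-0.4, 2.7, 0.2]
opening: -0.0
grasp_force: 1.2
```

>>> play_rows --rows '[{"dp": [0, -0.05, 0], "turn": [0, 0, 0], "fingers": 1}, {"dp": [0, -0.05, 0], "turn": [0, 0, 0], "fingers": 1}, {"dp": [0, 0, 0], "turn": [0, 0, 0], "fingers": 1}]'

```text
clock: 4.12
eef_pos: [481.1, 280.2, 59.2]
tcp_rot: [-3.141, -0.0, -3.073]
contact_force: [-0.3, -0.5, -0.0]
opening: -0.002
grasp_force: 0.0
```

>>> play_rows --rows '[{"dp": [0, -0.05, 0], "turn": [0, 0, 0], "fingers": 1}, {"dp": [0, -0.05, 0], "turn": [0, 0, 0], "fingers": 1}, {"dp": [0, 0, 0], "turn": [0, 0, 0], "fingers": 1}]'

```text
clock: 4.37
eef_pos: [481.4, 275.9, 59.2]
tcp_rot: [-3.141, -0.001, -3.073]
contact_force: [0.6, -0.2, 0.6]
opening: -0.001
grasp_force: 0.0
```

>>> play_rows --rows '[{"dp": [0, -0.04, 0], "turn": [0, 0, 0], "fingers": 1}, {"dp": [0, -0.03, 0], "turn": [0, 0, 0], "fingers": 1}, {"dp": [0, 0, 0], "turn": [0, 0, 0], "fingers": 1}]'

```text
clock: 4.62
eef_pos: [481.7, 273.4, 59.2]
tcp_rot: [-3.141, -0.0, -3.073]
contact_force: [-0.2, 0.1, 0.4]
opening: 0.001
grasp_force: 0.0
```

>>> play_rows --rows '[{"dp": [0, -0.025, 0], "turn": [0, 0, 0], "fingers": 1}, {"dp": [0, 0, 0], "turn": [0, 0, 0], "fingers": 1}]'

```text
clock: 4.78
eef_pos: [481.7, 272.6, 59.2]
tcp_rot: [-3.141, -0.0, -3.073]
contact_force: [0.6, 0.2, -0.5]
opening: -0.005
grasp_force: 0.0
```

>>> play_rows --rows '[{"dp": [0, -0.025, 0], "turn": [0, 0, 0], "fingers": 1}, {"dp": [0, 0, 0], "turn": [0, 0, 0], "fingers": 1}]'

```text
clock: 4.95
eef_pos: [481.9, 271.7, 59.3]
tcp_rot: [-3.141, -0.0, -3.073]
contact_force: [-0.5, -0.6, 0.2]
opening: 0.005
grasp_force: 0.0
```

>>> play_rows --rows '[{"dp": [0, -0.025, 0], "turn": [0, 0, 0], "fingers": 1}, {"dp": [0, 0, 0], "turn": [0, 0, 0], "fingers": 1}]'

```text
clock: 5.12
eef_pos: [482.0, 270.7, 59.3]
tcp_rot: [-3.142, 0.0, -3.073]
contact_force: [-0.4, 0.1, -0.2]
opening: 0.001
grasp_force: 0.0
```

>>> play_rows --rows '[{"dp": [0, -0.025, 0], "turn": [0, 0, 0], "fingers": 1}, {"dp": [0, 0, 0], "turn": [0, 0, 0], "fingers": 1}]'

```text
clock: 5.28
eef_pos: [482.0, 270.5, 59.3]
tcp_rot: [3.14, 0.0, -3.074]
contact_force: [-0.9, 4.8, -1.0]
opening: 0.001
grasp_force: 2.2
```

>>> play_rows --rows '[{"dp": [0, -0.02, 0], "turn": [0, 0, 0], "fingers": 1}, {"dp": [0, 0, 0], "turn": [0, 0, 0], "fingers": 1}]'

```text
clock: 5.45
eef_pos: [482.1, 270.3, 59.3]
tcp_rot: [3.139, 0.0, -3.074]
contact_force: [-1.5, 7.5, -1.4]
opening: 0.001
grasp_force: 4.1
```

The end stop is felt at y ≈ 270.5 (stiff, 7.5 N), so the tab is closed. I'll back off, lift over and come down on the -y side.

>>> play_rows --rows '[{"dp": [0, 0.15, 0], "turn": [0, 0, 0], "fingers": 1}, {"dp": [0, 0, -0.5], "turn": [0, 0, 0], "fingers": 1}, {"dp": [0, 0, -0.7], "turn": [0, 0, 0], "fingers": 1}, {"dp": [0, 0, 0], "turn": [0, 0, 0], "fingers": 1}, {"dp": [0, -0.6, 0], "turn": [0, 0, 0], "fingers": 1}]'

```text
clock: 5.87
eef_pos: [485.2, 254.3, 109.1]
tcp_rot: [3.139, 0.005, -3.071]
contact_force: [-0.6, -0.2, -0.3]
opening: 0.001
grasp_force: 0.0
```

>>> play_rows --rows '[{"dp": [0, -0.6, 0], "turn": [0, 0, 0], "fingers": 1}, {"dp": [0, -0.35, 0], "turn": [0, 0, 0], "fingers": 1}, {"dp": [0, 0, 0], "turn": [0, 0, 0], "fingers": 1}, {"dp": [0, 0, 0], "turn": [0, 0, 0], "fingers": 1}]'

```text
clock: 6.2
eef_pos: [486.1, 212.8, 107.2]
tcp_rot: [3.141, -0.0, -3.075]
contact_force: [1.1, 0.6, -0.6]
opening: 0.0
grasp_force: 0.0
```

>>> play_rows --rows '[{"dp": [0, 0, 0.5], "turn": [0, 0, 0], "fingers": 1}, {"dp": [0, 0, 0.4], "turn": [0, 0, 0], "fingers": 1}, {"dp": [0, 0, 0.25], "turn": [0, 0, 0], "fingers": 1}, {"dp": [0, 0, 0], "turn": [0, 0, 0], "fingers": 1}, {"dp": [0, 0, 0], "turn": [0, 0, 0], "fingers": 1}]'

```text
clock: 6.62
eef_pos: [485.7, 213.6, 60.9]
tcp_rot: [-3.141, -0.001, -3.073]
contact_force: [-0.3, 0.1, -0.1]
opening: 0.002
grasp_force: 0.0
```

>>> play_rows --rows '[{"dp": [0, 0.15, 0], "turn": [0, 0, 0], "fingers": 1}, {"dp": [0, 0.1, 0], "turn": [0, 0, 0], "fingers": 1}, {"dp": [0, 0, 0], "turn": [0, 0, 0], "fingers": 1}, {"dp": [0, 0, 0], "turn": [0, 0, 0], "fingers": 1}]'

```text
clock: 6.95
eef_pos: [485.6, 223.8, 61.9]
tcp_rot: [3.141, 0.001, -3.072]
contact_force: [0.1, -0.2, 0.2]
opening: -0.0
grasp_force: 0.0
```

Now gentle 1 mm steps until contact.

>>> play_rows --rows '[{"dp": [0, 0.025, 0], "turn": [0, 0, 0], "fingers": 1}, {"dp": [0, 0.025, 0], "turn": [0, 0, 0], "fingers": 1}, {"dp": [0, 0.025, 0], "turn": [0, 0, 0], "fingers": 1}, {"dp": [0, 0, 0], "turn": [0, 0, 0], "fingers": 1}]'

```text
clock: 7.28
eef_pos: [485.1, 226.2, 61.3]
tcp_rot: [3.142, 0.0, -3.073]
contact_force: [0.0, 0.8, -0.2]
opening: -0.001
grasp_force: 0.0
```

>>> play_rows --rows '[{"dp": [0, 0.025, 0], "turn": [0, 0, 0], "fingers": 1}, {"dp": [0, 0, 0], "turn": [0, 0, 0], "fingers": 1}]'

```text
clock: 7.45
eef_pos: [485.0, 227.2, 61.3]
tcp_rot: [3.142, 0.0, -3.073]
contact_force: [1.0, 0.3, -0.1]
opening: 0.003
grasp_force: 0.0
```

>>> play_rows --rows '[{"dp": [0, 0.025, 0], "turn": [0, 0, 0], "fingers": 1}, {"dp": [0, 0, 0], "turn": [0, 0, 0], "fingers": 1}]'

```text
clock: 7.62
eef_pos: [485.0, 228.2, 61.3]
tcp_rot: [3.142, 0.0, -3.073]
contact_force: [-1.7, 0.7, -0.1]
opening: 0.001
grasp_force: 0.0
```

>>> play_rows --rows '[{"dp": [0, 0.025, 0], "turn": [0, 0, 0], "fingers": 1}, {"dp": [0, 0, 0], "turn": [0, 0, 0], "fingers": 1}]'

```text
clock: 7.78
eef_pos: [484.9, 229.2, 61.3]
tcp_rot: [3.142, 0.0, -3.073]
contact_force: [0.3, -0.2, 0.0]
opening: 0.002
grasp_force: 0.0
```

>>> play_rows --rows '[{"dp": [0, 0.025, 0], "turn": [0, 0, 0], "fingers": 1}, {"dp": [0, 0, 0], "turn": [0, 0, 0], "fingers": 1}]'

```text
clock: 7.95
eef_pos: [484.8, 230.0, 61.3]
tcp_rot: [-3.141, -0.0, -3.073]
contact_force: [-0.3, -2.3, -0.4]
opening: 0.002
grasp_force: 0.9
```

>>> play_rows --rows '[{"dp": [0, 0.025, 0], "turn": [0, 0, 0], "fingers": 1}, {"dp": [0, 0, 0], "turn": [0, 0, 0], "fingers": 1}]'

```text
clock: 8.12
eef_pos: [484.7, 230.9, 61.3]
tcp_rot: [-3.141, -0.0, -3.073]
contact_force: [0.3, -2.2, -0.2]
opening: -0.002
grasp_force: 1.3
```

>>> play_rows --rows '[{"dp": [0, 0.025, 0], "turn": [0, 0, 0], "fingers": 1}, {"dp": [0, 0, 0], "turn": [0, 0, 0], "fingers": 1}]'

```text
clock: 8.28
eef_pos: [484.6, 232.0, 61.2]
tcp_rot: [-3.141, -0.0, -3.073]
contact_force: [0.8, -2.1, 0.6]
opening: 0.001
grasp_force: 1.6
```

>>> play_rows --rows '[{"dp": [0, 0.025, 0], "turn": [0, 0, 0], "fingers": 1}, {"dp": [0, 0, 0], "turn": [0, 0, 0], "fingers": 1}]'

```text
clock: 8.45
eef_pos: [484.6, 233.0, 61.2]
tcp_rot: [-3.141, -0.0, -3.073]
contact_force: [0.2, -3.6, 0.6]
opening: -0.004
grasp_force: 1.4
```

Contact came at y ≈ 229.5, so joint ≈ y − 229.5. The crests should fall near y ≈ 236.5, 250.5 and 264.5.

>>> play_rows --rows '[{"dp": [0, 0.04, 0], "turn": [0, 0, 0], "fingers": 1}, {"dp": [0, 0.03, 0], "turn": [0, 0, 0], "fingers": 1}, {"dp": [0, 0, 0], "turn": [0, 0, 0], "fingers": 1}]'

```text
clock: 8.7
eef_pos: [484.4, 236.0, 61.2]
tcp_rot: [-3.142, -0.0, -3.073]
contact_force: [1.7, -4.9, -0.2]
opening: 0.003
grasp_force: 2.3
```

>>> play_rows --rows '[{"dp": [0, 0.025, 0], "turn": [0, 0, 0], "fingers": 1}, {"dp": [0, 0, 0], "turn": [0, 0, 0], "fingers": 1}]'

```text
clock: 8.87
eef_pos: [484.4, 237.5, 61.3]
tcp_rot: [3.141, 0.0, -3.073]
contact_force: [0.3, 0.2, 0.1]
opening: -0.0
grasp_force: 0.0
```

>>> play_rows --rows '[{"dp": [0, 0.025, 0], "turn": [0, 0, 0], "fingers": 1}, {"dp": [0, 0, 0], "turn": [0, 0, 0], "fingers": 1}]'

```text
clock: 9.03
eef_pos: [484.3, 238.3, 61.3]
tcp_rot: [3.141, 0.0, -3.073]
contact_force: [0.3, 0.3, 0.2]
opening: -0.001
grasp_force: 0.0
```

Click 1 came at y ≈ 237. Next contact should be at about 243.5 and the crest at about 251.

>>> play_rows --rows '[{"dp": [0, 0.04, 0], "turn": [0, 0, 0], "fingers": 1}, {"dp": [0, 0.04, 0], "turn": [0, 0, 0], "fingers": 1}, {"dp": [0, 0.025, 0], "turn": [0, 0, 0], "fingers": 1}, {"dp": [0, 0, 0], "turn": [0, 0, 0], "fingers": 1}]'

```text
clock: 9.37
eef_pos: [484.0, 242.4, 61.3]
tcp_rot: [3.141, 0.0, -3.073]
contact_force: [0.3, -0.3, 0.2]
opening: 0.002
grasp_force: 0.0
```

>>> play_rows --rows '[{"dp": [0, 0.025, 0], "turn": [0, 0, 0], "fingers": 1}, {"dp": [0, 0.025, 0], "turn": [0, 0, 0], "fingers": 1}, {"dp": [0, 0, 0], "turn": [0, 0, 0], "fingers": 1}]'

```text
clock: 9.62
eef_pos: [483.8, 244.0, 61.3]
tcp_rot: [-3.141, -0.0, -3.073]
contact_force: [-0.1, -1.3, 1.5]
opening: 0.004
grasp_force: 1.0
```

>>> play_rows --rows '[{"dp": [0, 0.025, 0], "turn": [0, 0, 0], "fingers": 1}, {"dp": [0, 0.025, 0], "turn": [0, 0, 0], "fingers": 1}, {"dp": [0, 0, 0], "turn": [0, 0, 0], "fingers": 1}]'

```text
clock: 9.87
eef_pos: [483.7, 245.8, 61.3]
tcp_rot: [-3.141, -0.0, -3.073]
contact_force: [0.1, -3.1, 0.8]
opening: 0.001
grasp_force: 1.6
```

>>> play_rows --rows '[{"dp": [0, 0.025, 0], "turn": [0, 0, 0], "fingers": 1}, {"dp": [0, 0.025, 0], "turn": [0, 0, 0], "fingers": 1}, {"dp": [0, 0, 0], "turn": [0, 0, 0], "fingers": 1}]'

```text
clock: 10.12
eef_pos: [483.5, 247.8, 61.2]
tcp_rot: [-3.141, -0.0, -3.073]
contact_force: [0.7, -2.7, 0.8]
opening: 0.0
grasp_force: 1.4
```

>>> play_rows --rows '[{"dp": [0, 0.025, 0], "turn": [0, 0, 0], "fingers": 1}, {"dp": [0, 0.025, 0], "turn": [0, 0, 0], "fingers": 1}, {"dp": [0, 0, 0], "turn": [0, 0, 0], "fingers": 1}]'

```text
clock: 10.37
eef_pos: [483.4, 250.2, 61.2]
tcp_rot: [3.142, -0.0, -3.073]
contact_force: [0.2, -0.7, -0.2]
opening: -0.001
grasp_force: 0.2
```

>>> play_rows --rows '[{"dp": [0, 0.025, 0], "turn": [0, 0, 0], "fingers": 1}, {"dp": [0, 0, 0], "turn": [0, 0, 0], "fingers": 1}]'

```text
clock: 10.53
eef_pos: [483.4, 251.6, 61.3]
tcp_rot: [3.141, 0.0, -3.073]
contact_force: [0.1, 1.2, -0.9]
opening: -0.002
grasp_force: 0.0
```

>>> play_rows --rows '[{"dp": [0, 0.025, 0], "turn": [0, 0, 0], "fingers": 1}, {"dp": [0, 0, 0], "turn": [0, 0, 0], "fingers": 1}]'

```text
clock: 10.7
eef_pos: [483.3, 252.5, 61.3]
tcp_rot: [3.141, 0.0, -3.073]
contact_force: [-0.3, 0.1, -0.3]
opening: 0.007
grasp_force: 0.0
```

Click 2 came at about 250.5. Next contact should be at about 257.5 and the last crest at about 264.5.

>>> play_rows --rows '[{"dp": [0, 0.04, 0], "turn": [0, 0, 0], "fingers": 1}, {"dp": [0, 0.04, 0], "turn": [0, 0, 0], "fingers": 1}, {"dp": [0, 0.025, 0], "turn": [0, 0, 0], "fingers": 1}, {"dp": [0, 0, 0], "turn": [0, 0, 0], "fingers": 1}]'

```text
clock: 11.03
eef_pos: [483.0, 256.5, 61.3]
tcp_rot: [3.142, 0.0, -3.073]
contact_force: [0.6, -0.2, -0.3]
opening: -0.001
grasp_force: 0.0
```

>>> play_rows --rows '[{"dp": [0, 0.025, 0], "turn": [0, 0, 0], "fingers": 1}, {"dp": [0, 0.025, 0], "turn": [0, 0, 0], "fingers": 1}, {"dp": [0, 0, 0], "turn": [0, 0, 0], "fingers": 1}]'

```text
clock: 11.28
eef_pos: [482.9, 258.2, 61.3]
tcp_rot: [-3.141, -0.0, -3.073]
contact_force: [-0.1, -2.1, 0.3]
opening: 0.001
grasp_force: 1.1
```

>>> play_rows --rows '[{"dp": [0, 0.025, 0], "turn": [0, 0, 0], "fingers": 1}, {"dp": [0, 0.025, 0], "turn": [0, 0, 0], "fingers": 1}, {"dp": [0, 0, 0], "turn": [0, 0, 0], "fingers": 1}]'

```text
clock: 11.53
eef_pos: [482.7, 260.0, 61.3]
tcp_rot: [-3.141, -0.0, -3.073]
contact_force: [1.8, -2.6, 1.1]
opening: 0.001
grasp_force: 1.6
```

>>> play_rows --rows '[{"dp": [0, 0.025, 0], "turn": [0, 0, 0], "fingers": 1}, {"dp": [0, 0, 0], "turn": [0, 0, 0], "fingers": 1}]'

```text
clock: 11.7
eef_pos: [482.6, 261.1, 61.3]
tcp_rot: [-3.141, -0.0, -3.073]
contact_force: [1.3, -2.5, 0.2]
opening: 0.002
grasp_force: 1.4
```

>>> play_rows --rows '[{"dp": [0, 0.025, 0], "turn": [0, 0, 0], "fingers": 1}, {"dp": [0, 0, 0], "turn": [0, 0, 0], "fingers": 1}]'

```text
clock: 11.87
eef_pos: [482.6, 262.2, 61.3]
tcp_rot: [-3.141, -0.0, -3.073]
contact_force: [0.7, -4.5, 0.6]
opening: 0.001
grasp_force: 2.2
```

>>> play_rows --rows '[{"dp": [0, 0.025, 0], "turn": [0, 0, 0], "fingers": 1}, {"dp": [0, 0, 0], "turn": [0, 0, 0], "fingers": 1}]'

```text
clock: 12.03
eef_pos: [482.6, 263.3, 61.2]
tcp_rot: [-3.141, 0.0, -3.073]
contact_force: [2.6, -5.4, 1.7]
opening: -0.001
grasp_force: 2.6
```

>>> play_rows --rows '[{"dp": [0, 0.02, 0], "turn": [0, 0, 0], "fingers": 1}, {"dp": [0, 0, 0], "turn": [0, 0, 0], "fingers": 1}]'

```text
clock: 12.2
eef_pos: [482.4, 264.4, 61.2]
tcp_rot: [3.141, -0.0, -3.073]
contact_force: [0.1, -0.0, -0.5]
opening: -0.001
grasp_force: 0.0
```

The third click came at y ≈ 264 and the force vanished. I'll retreat, lift clear and check.

>>> play_rows --rows '[{"dp": [0, -0.3, 0], "turn": [0, 0, 0], "fingers": 1}, {"dp": [0, -0.3, 0], "turn": [0, 0, 0], "fingers": 1}, {"dp": [0, 0, -0.6], "turn": [0, 0, 0], "fingers": 1}, {"dp": [0, 0, -1], "turn": [0, 0, 0], "fingers": 1}, {"dp": [0, 0, -1], "turn": [0, 0, 0], "fingers": 1}]'

```text
clock: 12.62
eef_pos: [482.9, 238.4, 165.3]
tcp_rot: [-3.14, -0.003, -3.074]
contact_force: [1.7, 0.3, -0.1]
opening: -0.002
grasp_force: 0.0
```

>>> play_rows --rows '[{"dp": [0, -0.9, 0], "turn": [0, 0, 0], "fingers": 1}, {"dp": [0, -0.9, 0], "turn": [0, 0, 0], "fingers": 1}, {"dp": [0, -0.9, 0], "turn": [0, 0, 0], "fingers": 1}, {"dp": [0, -0.9, 0], "turn": [0, 0, 0], "fingers": 1}, {"dp": [0, 0, 0], "turn": [0, 0, 0], "fingers": 1}]'

```text
clock: 13.03
eef_pos: [493.4, 90.8, 165.3]
tcp_rot: [-3.14, -0.0, -3.076]
contact_force: [-0.6, 0.8, 0.2]
opening: 0.003
grasp_force: 0.0
```

>>> play_rows --rows '[{"dp": [0, 0, 0], "turn": [0, 0, 0], "fingers": 1}, {"dp": [0, 0, 0], "turn": [0, 0, 0], "fingers": 1}, {"dp": [0, 0, 0], "turn": [0, 0, 0], "fingers": 1}]'

```text
clock: 13.28
eef_pos: [493.9, 96.8, 165.3]
tcp_rot: [3.141, 0.0, -3.073]
contact_force: [0.9, 0.1, -0.2]
opening: -0.0
grasp_force: 0.0
```

Run:
```python
from rig import r
import cv2,numpy as np
I=[cv2.resize(r.grab_frame(n)["pixels"][y:y+100,x:x+100,::-1],None,fx=4,fy=4,interpolation=cv2.INTER_CUBIC) for n,x,y in(("top",300,200),("scene",250,180))]
cv2.imwrite("pics/c3.png",np.hstack(I))
```

```text
(no output)
```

View pics/c3.png

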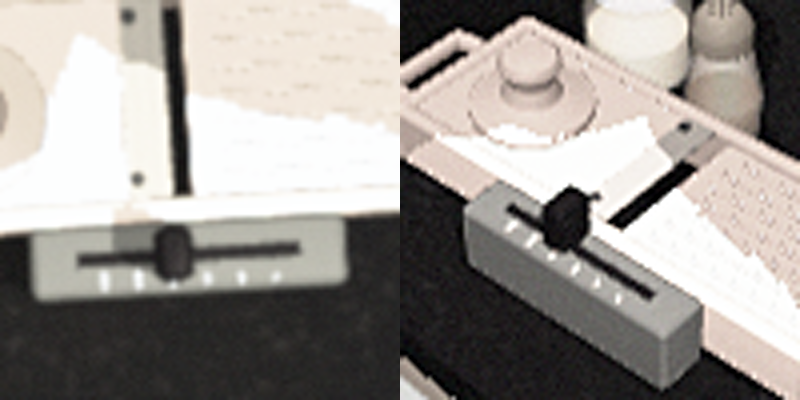

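In the top half the tab is at (173,250). Three ticks show to its closed side (208, 242, 276) and two beyond it (104, 139), so it is in the third notch. The guard, jar and shaker stand undisturbed and the arm is clear.

```bash
python3 -c "
from rig import r
print(r.sign_off())"
```

```text
the job is handed in; nothing more can be done
None
```

The tab was pushed back to the closed end, then clicked forward to the third notch, where the last picture shows it resting. The guard, jar and shaker look undisturbed and the arm is clear; the job is handed in, and no verdict came back.

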